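# Flip the status flags of the finished couplings to green

## Task

Each nest of the status rack has a flip flag beside it, on its left, and all three were left red. For the two nests that hold a finished coupling (white with blue bands), push the flag over its hinge with the fingertips, gently, until it lies fully down on its other side with the green face up; the flag of the nest with the bare grey sleeve stays red. Do not grip a flag, and leave the parts in their nests and the other things on the bench where they are.

Things in the scene. Friction and masses are not known exactly. Their poses are not given: they have to be found in the camera images.
- rack: fixed steel plate 204 x 141 mm, top 12 mm above the bench, three bays 66 mm apart. Origin on the bench under the middle hinge; x points right, from flag to nest, y away from the robot along the hinges (within about 0.25 rad). Each flag sits between two grey cheeks (49 mm gap, tops at 118 mm); the plate ends 28 mm left of the hinges: below a flag's free edge is only the bench
- flag_a (a joint): far flip flag, belongs to the nest straight to its right: plate 46 mm wide, 8 mm thick, 55 mm from hinge to free edge. 0 rad = lying level to the left on rubber rests, red face (white bar) up; pi/2 = upright; pi = lying level to the right, green face (white ring) up. Starts at 0 to 0.2. Stiff hinge (0.035 N m, about 1 N at the edge): it stays where it is left
- flag_b (a joint): middle flip flag, belongs to the nest straight to its right: plate 46 mm wide, 8 mm thick, 55 mm from hinge to free edge. 0 rad = lying level to the left on rubber rests, red face (white bar) up; pi/2 = upright; pi = lying level to the right, green face (white ring) up. Starts at 0 to 0.2. Stiff hinge (0.035 N m, about 1 N at the edge): it stays where it is left
- flag_c (a joint): near flip flag, belongs to the nest straight to its right: plate 46 mm wide, 8 mm thick, 55 mm from hinge to free edge. 0 rad = lying level to the left on rubber rests, red face (white bar) up; pi/2 = upright; pi = lying level to the right, green face (white ring) up. Starts at 0 to 0.2. Stiff hinge (0.035 N m, about 1 N at the edge): it stays where it is left
- pivot_a (a point): middle of the hinge line of the far flag, 110 mm above the bench (the lying flag's underside is at 106 mm, its top at 114 mm); axes as the rack's
- pivot_b (a point): middle of the hinge line of the middle flag, 110 mm above the bench (the lying flag's underside is at 106 mm, its top at 114 mm); axes as the rack's
- pivot_c (a point): middle of the hinge line of the near flag, 110 mm above the bench (the lying flag's underside is at 106 mm, its top at 114 mm); axes as the rack's
- nest_a (a point): centre of the floor of the far nest, a black collar (45 mm outside, 38 mm inside, 10 mm high) on a grey block, 48 mm above the bench, 85 mm to the right of pivot_a
- nest_b (a point): centre of the floor of the middle nest, a black collar (45 mm outside, 38 mm inside, 10 mm high) on a grey block, 48 mm above the bench, 85 mm to the right of pivot_b
- nest_c (a point): centre of the floor of the near nest, a black collar (45 mm outside, 38 mm inside, 10 mm high) on a grey block, 48 mm above the bench, 85 mm to the right of pivot_c
- coupling_1: finished coupling: white, two blue bands, hexagon head, 25 x 29 x 48 mm, loose, standing upright in one of the three nests (any of them); origin at the centre of its underside
- coupling_2: finished coupling: white, two blue bands, hexagon head, 25 x 29 x 48 mm, loose, standing upright in one of the three nests (any of them); origin at the centre of its underside
- bare_sleeve: bare locking sleeve: plain grey tube 34 mm wide, 41 mm tall, loose, standing in one of the three nests (any of them); origin at the centre of its underside
- tape: roll of blue tape, 68 mm wide, 19 mm high, loose bystander near the front right of the bench; origin under its centre
- bowl: orange bowl of springs, 131 mm wide, 55 mm high, loose bystander on the right of the bench; origin under its centre
- spring: dark coil spring, 18 x 59 mm, loose bystander lying at the back left of the rack; origin under its centre
There are look-alikes about, which are no part of the job. What is shaped like the coupling_1 but purple or turquoise is not meant.

How it is judged:
At the end, for the whole second after the job is handed in: The flag of each coupling lies green side up within 8 degrees of level (joint above 3.0 rad), the flag of the sleeve still lies red side up (joint below 0.35 rad), all flags are at rest, and the three parts stand upright in their nests (within 20 mm of the centre) (((horizontal distance between any of coupling_1, coupling_2 and nest_a below 0.02 m and value of joint flag_a above 3 rad) or (horizontal distance between bare_sleeve and nest_a below 0.02 m and value of joint flag_a below 0.35 rad)) and velocity of joint flag_a between -0.05 and 0.05 rad/s and ((horizontal distance between any of coupling_1, coupling_2 and nest_b below 0.02 m and value of joint flag_b above 3 rad) or (horizontal distance between bare_sleeve and nest_b below 0.02 m and value of joint flag_b below 0.35 rad)) and velocity of joint flag_b between -0.05 and 0.05 rad/s and ((horizontal distance between any of coupling_1, coupling_2 and nest_c below 0.02 m and value of joint flag_c above 3 rad) or (horizontal distance between bare_sleeve and nest_c below 0.02 m and value of joint flag_c below 0.35 rad)) and velocity of joint flag_c between -0.05 and 0.05 rad/s and angle between each of coupling_1, coupling_2, bare_sleeve's own z axis and vertical below 0.2 rad); the robot touches nothing.
It fails at once if the bare sleeve's flag is turned up (more than 0.6 rad) ((horizontal distance between bare_sleeve and nest_a below 0.02 m and value of joint flag_a above 0.6 rad) or (horizontal distance between bare_sleeve and nest_b below 0.02 m and value of joint flag_b above 0.6 rad) or (horizontal distance between bare_sleeve and nest_c below 0.02 m and value of joint flag_c above 0.6 rad)).
It fails at once if a flag is gripped: fingers press on its red half and its green half at once (over 2 N each) ((contact force between the fingers and flag_a_c2 above 2 N and contact force between the fingers and flag_a_c3 above 2 N) or (contact force between the fingers and flag_b_c2 above 2 N and contact force between the fingers and flag_b_c3 above 2 N) or (contact force between the fingers and flag_c_c2 above 2 N and contact force between the fingers and flag_c_c3 above 2 N)).
It fails at once if a flag is pushed with more than 40 N (contact force between the fingers and flag_a_c2 above 40 N or contact force between the fingers and flag_a_c3 above 40 N or contact force between the fingers and flag_b_c2 above 40 N or contact force between the fingers and flag_b_c3 above 40 N or contact force between the fingers and flag_c_c2 above 40 N or contact force between the fingers and flag_c_c3 above 40 N).
It fails at once if a coupling or the sleeve is lifted, carried or knocked (moved more than 20 mm) (distance of any of coupling_1, coupling_2, bare_sleeve from where it was at the start of the episode above 0.02 m).
It fails at once if the tape, the bowl or the spring is moved more than 30 mm (distance of any of tape, bowl, spring from where it was at the start of the episode above 0.03 m).
It also fails if it takes over 48 s, if anything falls off the work surface, if the arm or the gripper's body presses on something with over 40 N, if the wrist force passes 120 N, or if a joint passes its speed limit or range.

## Robot

A 6-joint arm with a two-finger parallel gripper is mounted at the origin on a cart in front of the work surface, level with it; the furniture and walls round the work are solid. World frame = base frame: x ahead of the robot, y to its left, z up, the work surface at z = 0. Lengths are in m, angles in rad, forces in N, time in s.
With the tool pointing down it reaches from about 0.35 to 0.85 m from the base axis. Payload 8.1 kg.
Tool frame: the origin (TCP) lies between the finger pads; the fingertips stand 14 mm ahead of it and the grasp point (between the pads) lies 5 mm behind it (robot.tip_reach is the z of the fingertips in the tool frame, in m); z points along the fingers, y is the line along which they close (so a half turn about z gives the same grasp; the last joint's range is limited). The gripper opens to 93 mm and grips with 3 to 60 N. Pads are 15 mm wide; open, the fingers measure 128 mm over their backs; the gripper's body (75 mm by 188 mm) begins 65 mm behind the grasp point.
Start: joints at [1.032, 0.13, 1.488, -0, 1.523, -0.085], TCP at [0.263, 0.539, 0.233] pointing down, gripper open.
Joint ranges: [-2.96, 2.96], [-0.89, 2.26], [0.02, 2.5], [-1.34, 4.48], [0, 2.73], [-2.66, 2.66]. Speed limits (rad/s): [2.39, 2.39, 2.79, 3.14, 3.14, 3.14].

## Interface

Orientations are given as a rotation vector (axis times angle).
In Python, from plant import robot gives the robot as it stands. The module is installed in compiled form; this text tells all that it offers.
- The arm moves only by the shell command python3 -m handwheel 'ROWS' [FORCE]. ROWS is JSON, a list of rows, each a list of 7 numbers: the closure, from -1 (fully open) to 1 (shut), then the shift along the tool's x, y, z each as a share of 100 cm, from -1 to 1, then the turn, a rotation vector about the tool's x, y, z each as a share of 180 degrees, from -1 to 1. In form: [[grip, tx, ty, tz, rx, ry, rz], ...]. A call has 1 to 20 rows; each row is the pose to reach, as a shift and turn from the pose commanded when the call began, along the tool's axes at that moment, turning the shorter way round; what a row does not reach only later rows make up. A row lasts 1/8 s, in which the tool goes at most 62.5 mm and 10.7 degrees, less where a joint would pass 70% of its speed; a pose out of reach is approached as far as the arm can. A call with a number of a shift or a turn outside -1 to 1 is refused whole. A call with a gripper value outside its range is refused whole. The fingers move at their own pace and stop on an object; FORCE is the grip in N (left out, the last holds). Time passes only in rows, so rows that repeat a pose let the fingers close. It gives the time, the measured TCP pose, the force, the opening and the grip force at its end, in the units of the state.
- robot.read_state(): the state, without advancing time (a new reading comes with each control period).
- robot.read_camera(name): name is "side" or "top" or "wrist"; returns a dict with "frame" (480x640x3 uint8, red, green, blue), "fx", "fy", "cx", "cy" (pixels), "rvec" (rotation vector, rad) and "tvec" (3), from world to camera coordinates, as OpenCV has them; the wrist camera has in their place "T_tool_cam" (4x4, takes a point from camera to tool coordinates, whose origin is the TCP and whose axes are the flange's). Camera axes: x right, y down, z forward; pixel columns grow to the right and rows downward; lengths in m; the calibration is good to about 2 mm. A picture is of the moment at which its call begins: read the wrist's pose just before it. There is no depth.
- robot.close_job(): hands the job in; it is judged then, once.
Trained networks look in a picture, given as the dict that the camera call returned (one of the last four; its "shot" number tells which), for a name from the list of things; names that differ only in an ending like _2 or _b are one class to them, and where a whole thing is asked for, a point or a joint stands for the part that bears it (a point fixed in the world has none). Each returns a list of dicts, best first, with "conf" (0 to 1); they miss things now and then, are a little off and sometimes report something else, mostly with a low value. They report only what shows in the picture. A call takes as long as a camera call. They do not tell look-alikes from the thing itself.
- robot.regions_of(picture, name): "mask" (480x640 bool, what is visible of it) and "rect" ([left, top, right, bottom] in pixels, round what is visible of it).
The state is a dict: "t": time; "q": joint angles; "dq": joint speeds; "joint_torque": joint torques, N m; "tool_pos": TCP position; "orientation": TCP orientation; "force": force on the tool from outside, world axes, zero at the start; "wrist_torque": the same for the moment, N m; "opening": finger opening in m; "gripper_force": force on a finger pad.
Only numpy, scipy, OpenCV 4.12 (cv2) and the standard library are available. Lean on these libraries where they do the work, as an engineer would, in place of code of your own. Each camera call takes 0.05 s, during which the arm holds its last target. There are 200 camera calls.

## Working session

There is one attempt and no reset: what is moved stays moved. The work goes in short steps, Python scripts to look and compute and a shell command to move; the robot and the scene stay as the last step left them, time stands still between calls to the robot, and variables do not carry over. Pictures are saved under pics/ and viewed, at most 10 in all, crops included, and the job is handed in when it is done.

```bash
mkdir -p pics; python3 - <<'E'
from plant import robot
import cv2,numpy as np
s=robot.read_state();print(s['t'],s['tool_pos'],s['orientation'],s['opening'],robot.tip_reach)
for n in ['top','side']:
    p=robot.read_camera(n);cv2.imwrite(f'pics/{n}0.png',p['frame'][:,:,::-1])
    print(n,p['fx'],p['cx'],p['cy'],p['rvec'],p['tvec'])
    for k in ['flag_a','nest_a','coupling_1','bare_sleeve','rack','pivot_a','tape','bowl','spring']:
        try: print(k,[(round(r['conf'],2),r['rect'],np.argwhere(r['mask']).mean(0)[::-1].round(1)) for r in robot.regions_of(p,k)][:5])
        except Exception as e: print(k,e)
E
```

```text
0.0 [0.26271155 0.53881858 0.23159045] [-7.06600989e-01 -3.06048577e+00  2.76853476e-03] 0.09299888550240594 0.014
top 601.8991545224549 314.69894867081246 249.39778149686563 [ 2.19907633 -2.17129342  0.14098974] [-0.15835576  0.55364428  1.26869668]
flag_a [(0.88, [215.7, 257.2, 246.5, 284.8], array([230.4, 272.8])), (0.83, [215.3, 232.4, 245.9, 253.3], array([228.1, 240.5])), (0.68, [279.7, 266.5, 293.7, 273.1], array([286. , 268.7])), (0.6, [215.6, 292.9, 250.8, 321.3], array([232.9, 306. ]))]
nest_a [(0.68, [211.2, 222.4, 301.8, 322.4], array([256.6, 273.4]))]
coupling_1 [(0.68, [212.8, 224.0, 303.1, 323.5], array([257. , 273.4])), (0.57, [281.9, 297.7, 293.5, 306.9], array([287., 302.])), (0.52, [321.9, 261.9, 333.6, 278.1], array([326.2, 269.7])), (0.4, [323.9, 303.7, 336.9, 315.7], array([331.9, 307.5]))]
bare_sleeve [(0.62, [274.6, 230.3, 289.0, 250.1], array([282.2, 238.6])), (0.43, [188.7, 185.6, 216.5, 197.0], array([199.5, 188.9]))]
rack [(0.93, [214.3, 224.1, 299.9, 323.8], array([256.9, 273.2])), (0.39, [212.7, 229.9, 244.8, 253.1], array([228.6, 240.4]))]
pivot_a [(0.8
[... 568 characters left out ...]
([308.2, 196.9])), (0.74, [231.3, 192.4, 255.6, 219.1], array([242.5, 205.4]))]
nest_a [(0.73, [228.5, 187.2, 340.8, 296.5], array([279.4, 237.6]))]
coupling_1 [(0.89, [285.3, 234.6, 294.7, 260.2], array([289.4, 247.9])), (0.69, [248.7, 298.0, 252.5, 320.4], array([250.7, 304.2])), (0.63, [249.0, 240.8, 262.1, 267.1], array([254.3, 254.5]))]
bare_sleeve []
rack [(0.93, [230.0, 186.7, 345.2, 294.6], array([280. , 238.4]))]
pivot_a [(0.93, [227.9, 184.8, 343.3, 294.6], array([279.4, 238.3]))]
tape [(0.69, [229.9, 191.9, 254.3, 215.2], array([242.4, 205.3])), (0.47, [240.2, 387.1, 241.6, 399.5], array([239.5, 392.1]))]
bowl []
spring [(0.43, [346.3, 203.6, 359.2, 213.6], array([353.9, 207.8]))]
```

```bash
python3 - <<'E'
import cv2,numpy as np
a=cv2.imread('pics/top0.png')[180:340,170:370];b=cv2.imread('pics/side0.png')[160:320,200:400]
cv2.imwrite('pics/c.png',np.vstack([cv2.resize(x,(800,640),interpolation=cv2.INTER_CUBIC)[:, :] for x in (a,b)])[:,:]) 
c=cv2.hconcat([cv2.resize(x,(400,320),interpolation=cv2.INTER_CUBIC) for x in(a,b)]);cv2.imwrite('pics/c.png',c)
E
```

```text
(no output)
```

View pics/top0.png

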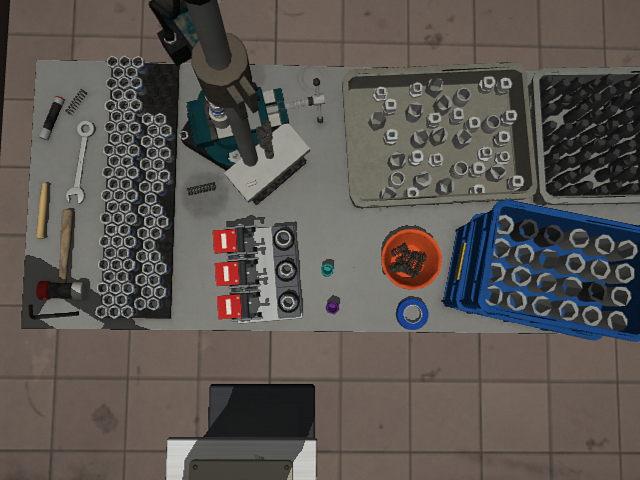

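View pics/c.png

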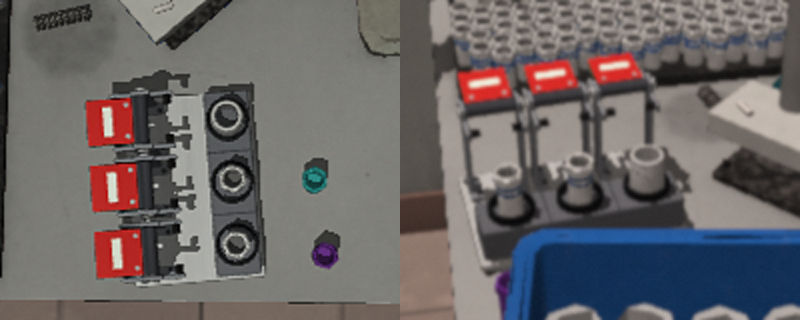

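Side view (right half of the crop): near and middle nests hold white couplings with blue bands and the far nest holds the plain grey sleeve. So flags b and c need flipping. The purple and turquoise parts on the bench are decoys. Next I'll localise the flags.

```bash
cat > h.py <<'E'
from plant import robot
import cv2,numpy as np
from scipy.optimize import least_squares
from scipy.spatial.transform import Rotation as R
def quads(p,lo=230):
    f=p['frame'];h=cv2.cvtColor(cv2.resize(f,None,fx=4,fy=4,interpolation=cv2.INTER_CUBIC),cv2.COLOR_RGB2HSV)
    m=(((h[...,0]<6)|(h[...,0]>174))&(h[...,1]>150)&(h[...,2]>120)).astype(np.uint8)
    m=cv2.morphologyEx(m,cv2.MORPH_OPEN,np.ones((5,5)))
    out=[]
    for c in cv2.findContours(m,cv2.RETR_EXTERNAL,cv2.CHAIN_APPROX_NONE)[0]:
        if cv2.contourArea(c)<3000: continue
        hull=cv2.convexHull(c)
        q=cv2.approxPolyN(hull,4,ensure_convex=True).reshape(-1,2)
        out.append((q+.5)/4-.5)
    return out
def P(p):
    K=np.array([[p['fx'],0,p['cx']],[0,p['fy'],p['cy']],[0,0,1]])
    if 'rvec' in p: M=np.c_[cv2.Rodrigues(np.array(p['rvec'],float))[0],p['tvec']]
    else:
        T=np.eye(4);T[:3,:3]=R.from_rotvec(p['s']['orientation']).as_matrix();T[:3,3]=p['s']['tool_pos']
        M=np.linalg.inv(T@np.array(p['T_tool_cam']))[:3]
    return K@M
E
python3 - <<'E'
from h import *
for n in ['top','side','wrist']:
    s=robot.read_state();p=robot.read_camera(n);p['s']=s
    print(n);
    for q in quads(p): print(q.round(1).tolist())
    np.save(f'P_{n}.npy',P(p))
    if n=='wrist': cv2.imwrite('pics/w0.png',p['frame'][:,:,::-1])
E
```

```text
top
[[240.9, 317.1], [218.1, 318.9], [216.6, 295.6], [240.4, 293.6]]
[[239.1, 283.6], [215.9, 285.4], [214.4, 262.6], [237.6, 261.1]]
[[236.9, 251.1], [213.9, 252.9], [212.4, 230.1], [235.4, 228.4]]
side
[[256.1, 207.9], [231.9, 211.4], [227.4, 195.9], [251.1, 192.9]]
[[289.6, 202.9], [264.9, 206.9], [261.4, 192.4], [282.9, 188.9]]
[[320.9, 198.4], [298.6, 201.9], [292.4, 188.9], [314.6, 185.6]]
wrist
[[317.9, 443.6], [295.6, 443.6], [285.6, 415.6], [301.4, 408.6]]
```

View pics/w0.png

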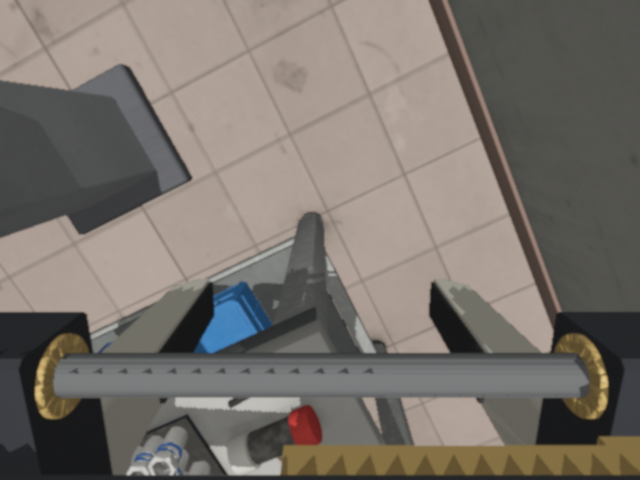

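The wrist view shows only the bench's left end, with a mallet head at (305,425), so it is no help. I'll triangulate from top and side.

```bash
cat >> h.py <<'E'
def measure():
    t=robot.read_camera('top');s=robot.read_camera('side')
    qt=sorted(quads(t),key=lambda q:q[:,1].mean());qs=sorted(quads(s),key=lambda q:-q[:,0].mean())
    return t,s,qt,qs
E
python3 - <<'E'
from h import *
t,s,qt,qs=measure();Pt,Ps=P(t),P(s)
A=[];
for a,b in zip(qt,qs):
    X=cv2.triangulatePoints(Pt,Ps,a.T.astype(float),b[[1,2,3,0]].T.astype(float));X=(X[:3]/X[3]).T
    print((X*1000).round(1).tolist())
# fit: rack x,y,yaw, angles, red inner limit L, 
def corners(v,i):
    yaw=v[2];th=v[3+i];rx=np.array([np.sin(yaw),-np.cos(yaw),0]);ry=np.array([np.cos(yaw),np.sin(yaw),0])
    pv=np.array([v[0],v[1],.110])+ry*(.066*(1-i))
    d=-rx*np.cos(th)+[0,0,np.sin(th)];n=rx*np.sin(th)+[0,0,np.cos(th)]
    return np.array([pv+d*r+.004*n+ry*w*.023 for r,w in((v[6],-1),(.055,-1),(.055,1),(v[6],1))])
def pr(M,X): y=np.c_[X,np.ones(4)]@M.T;return y[:,:2]/y[:,2:]
def res(v): return np.concatenate([np.r_[(pr(Pt,corners(v,i))-qt[i]).ravel(),(pr(Ps,corners(v,i))-qs[i][[3,0,1,2]][[2,3,0,1]]).ravel() if 0 else (pr(Ps,corners(v,i))-qs[i][[1,2,3,0]]).ravel()] for i in range(3)])
r=least_squares(res,[.45,.15,0,.1,.1,.1,.01],loss='soft_l1');print(r.x.round(4),res(r.x).round(1).reshape(3,2,8))
v=r.x;ry=np.array([np.cos(v[2]),np.sin(v[2])])
for i in range(3): print('pivot',(v[:2]+ry*.066*(1-i)).round(4))
# nest check
rx=np.array([np.sin(v[2]),-np.cos(v[2])])
for i in range(3):
    c=v[:2]+ry*.066*(1-i)+rx*.085;y=Pt@np.r_[c,.058,1];print('nest px',y[:2]/y[2])
f=robot.read_camera('top')['frame'].copy()
f=cv2.resize(f[200:340,190:330],None,fx=4,fy=4,interpolation=cv2.INTER_CUBIC)
for i in range(3):
    o=v[:2]+ry*.066*(1-i)
    for c,z in((o,.11),(o+rx*.085,.058),(o+ry*.0245,.118),(o-ry*.0245,.118)):
        y=Pt@np.r_[c,z,1];y=y[:2]/y[2];cv2.circle(f,tuple(int(k) for k in (y-[190,200]+.5)*4),4,(0,255,0),1)
cv2.imwrite('pics/ov.png',f[:,:,::-1])
E
```

```text
[[541.3, 7.6, 112.7], [537.3, 53.2, 115.4], [583.0, 57.4, 115.7], [587.5, 11.7, 113.2]]
[[475.5, 1.6, 112.5], [472.4, 47.1, 117.8], [516.8, 51.2, 118.8], [522.8, 5.5, 113.6]]
[[410.1, -3.4, 112.2], [405.6, 40.4, 121.1], [452.0, 44.7, 120.3], [456.8, -1.5, 114.2]]
[ 0.4996 -0.0052  0.0915  0.0211  0.0749  0.1181  0.0084] [[[ 0.2 -0.  -0.1 -0.  -0.1 -0.   0.2  0. ]
  [ 0.4 -0.5  0.   0.   0.1  0.1  0.1 -0.3]]

 [[ 0.3  0.2 -0.   0.3 -0.   0.   0.3 -0.2]
  [ 0.8 -0.7 -0.5 -0.1  0.7  0.2 -1.2 -0.2]]

 [[ 0.9 -0.1 -0.1  0.1 -0.1  0.  -0.2  0.2]
  [-0.  -0.6  0.6  0.2 -0.1 -0.1 -0.6 -0.3]]]
pivot [0.5653 0.0009]
pivot [ 0.4996 -0.0052]
pivot [ 0.4338 -0.0112]
nest px [283.21388029 239.3958146 ]
nest px [285.57963339 270.5388396 ]
nest px [287.96905378 301.99342336]
```

View pics/ov.png

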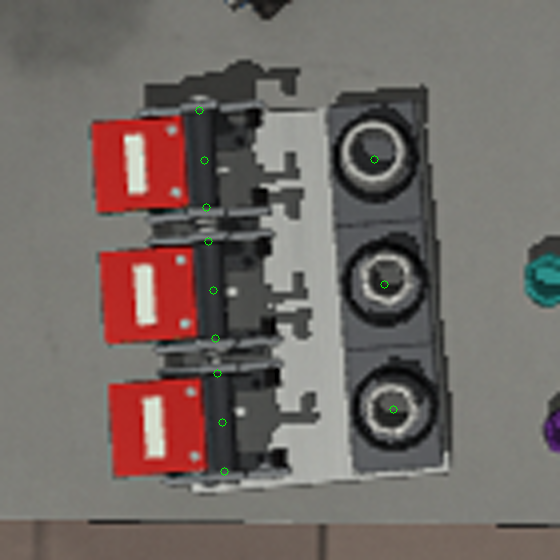

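Overlay: the projected pivots, cheek lines and nest centres all land on the rack (hinges at about (205,160), (213,290), (222,422) in the crop), so the fit is good. Next I'll plan the approach, with the tool tilted 45° and the fingers closed along the hinge direction.

```bash
cat >> h.py <<'E'
yaw=.0915;ry=np.array([np.cos(yaw),np.sin(yaw),0]);rx=np.array([np.sin(yaw),-np.cos(yaw),0]);up=np.array([0,0,1.])
PV={'a':np.array([.5653,.0009,.11]),'b':np.array([.4996,-.0052,.11]),'c':np.array([.4338,-.0112,.11])}
def ori(tilt,sgn):
    z=rx*np.sin(tilt)-up*np.cos(tilt);y=sgn*ry
    return np.c_[np.cross(y,z),y,z]
def rel(tip_xz,flag,tilt,sgn,s=None,along=0):
    "row numbers for fingertip at (right,up) of pivot, m"
    s=s or robot.read_state();R0=R.from_rotvec(s['orientation']).as_matrix();Rg=ori(tilt,sgn)
    tcp=PV[flag]+rx*tip_xz[0]+up*tip_xz[1]+ry*along-Rg[:,2]*robot.tip_reach
    return np.r_[R0.T@(tcp-s['tool_pos']),R.from_matrix(R0.T@Rg).as_rotvec()/np.pi],tcp
def where(flag):
    s=robot.read_state();Rm=R.from_rotvec(s['orientation']).as_matrix();p=s['tool_pos']+Rm[:,2]*robot.tip_reach-PV[flag]
    z=Rm[:,2]; return dict(t=s['t'],tip=(1000*np.array([p@rx,p@up,p@ry])).round(1),tilt=np.degrees(np.arctan2(z@rx,-z@up)).round(1),z_ry=round(z@ry,3),y_ry=round(Rm[:,1]@ry,4),f=np.round(s['force'],1),q=np.round(s['q'],2))
E
python3 - <<'E'
from h import *
Rm=R.from_rotvec(robot.read_state()['orientation']).as_matrix();print(Rm.round(2))
for sg in(1,-1):
    for xz in((-.16,.16),(-.08,.03)):
        r,t=rel(xz,'c',np.pi/4,sg);print(sg,xz,r.round(3),t.round(3),180*np.linalg.norm(r[3:]))
E
```

```text
[[-0.9   0.44  0.  ]
 [ 0.44  0.9  -0.  ]
 [-0.   -0.   -1.  ]]
1 (-0.16, 0.16) [-0.307 -0.275 -0.047  0.128 -0.227  0.309] [0.418 0.158 0.28 ] 72.76146011356764
1 (-0.08, 0.03) [-0.348 -0.343  0.083  0.128 -0.227  0.309] [0.426 0.078 0.15 ] 72.76146011356764
-1 (-0.16, 0.16) [-0.307 -0.275 -0.047  0.262  0.148 -0.633] [0.418 0.158 0.28 ] 126.10087419014808
-1 (-0.08, 0.03) [-0.348 -0.343  0.083  0.262  0.148 -0.633] [0.426 0.078 0.15 ] 126.10087419014808
```

```bash
python3 -m handwheel '[[1,-0.307,-0.275,-0.047,0.128,-0.227,0.309],[1,-0.307,-0.275,-0.047,0.128,-0.227,0.309],[1,-0.307,-0.275,-0.047,0.128,-0.227,0.309],[1,-0.307,-0.275,-0.047,0.128,-0.227,0.309],[1,-0.307,-0.275,-0.047,0.128,-0.227,0.309],[1,-0.307,-0.275,-0.047,0.128,-0.227,0.309],[1,-0.307,-0.275,-0.047,0.128,-0.227,0.309],[1,-0.307,-0.275,-0.047,0.128,-0.227,0.309],[1,-0.307,-0.275,-0.047,0.128,-0.227,0.309],[1,-0.307,-0.275,-0.047,0.128,-0.227,0.309],[1,-0.307,-0.275,-0.047,0.128,-0.227,0.309],[1,-0.307,-0.275,-0.047,0.128,-0.227,0.309]]' 20; python3 -c "
from h import *
print(where('c'));print(robot.read_state()['opening'])
cv2.imwrite('pics/s1.png',robot.read_camera('side')['frame'][:,:,::-1])"
```

```text
t: 2.8
tool_pos: [0.4183, 0.158, 0.2798]
orientation: [1.668, 1.829, -0.69]
force: [-0.8, 0.3, 0.5]
opening: 0.0003
gripper_force: 0.0
{'t': 2.8, 'tip': array([-160. ,  159.9,    0. ]), 'tilt': np.float64(44.9), 'z_ry': np.float64(0.0), 'y_ry': np.float64(1.0), 'f': array([-0.8,  0.3,  0.5]), 'q': array([ 0.72,  0.09,  1.64, -0.64,  1.87,  0.58])}
0.0003383406396973019
```

View pics/s1.png

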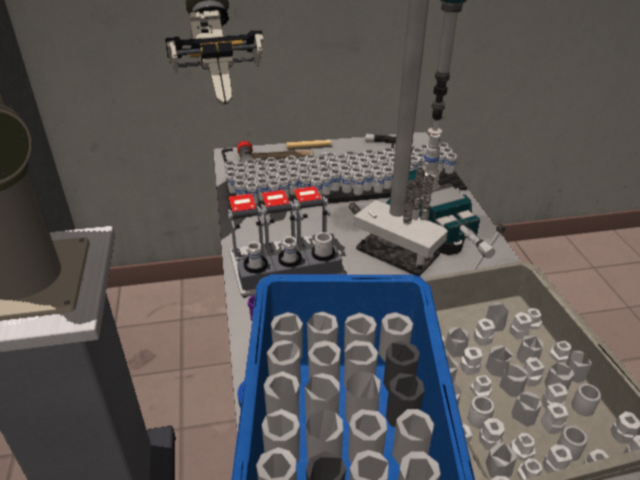

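The side view shows the closed, tilted fingers at (222,90), clear of everything and left of the flags. Now I'll compute the arc.

```bash
cat >> h.py <<'E'
def tip(th,r=.042,w=.008):
    d=np.array([-np.cos(th),np.sin(th)]);n=np.array([-np.sin(th),-np.cos(th)]);u=np.array([1,1])/2**.5;v=np.array([1,-1])/2**.5
    if th<np.pi/4: return .055*d+.004*n+.013*v-w*u
    return r*d+.004*n+w*abs(u@n)*n
def row(T,flag): r,_=rel(T,flag,np.pi/4,1); return r.round(3)+0
E
python3 - <<'E'
from h import *
u=np.array([1,1])/2**.5
for k in(.09,.03): print('pre',k,row(tip(.118)-k*u,'c'))
for th in np.radians([10,25,40,55,70,85,100,115,130,145,155,165,172,176,179]): print(np.degrees(th).round(),(1000*tip(th)).round(1),row(tip(th),'c'))
E
```

```text
pre 0.09 [0.135 0.    0.199 0.    0.    0.   ]
pre 0.03 [0.075 0.    0.198 0.    0.    0.   ]
10.0 [-51.3  -9.2] [0.043 0.    0.196 0.    0.    0.   ]
25.0 [-48.    4.8] [0.03  0.    0.189 0.    0.    0.   ]
40.0 [-41.2  17.4] [0.017 0.    0.185 0.    0.    0.   ]
55.0 [-33.8  27.6] [0.004 0.    0.183 0.    0.    0.   ]
70.0 [-24.9  35.6] [-0.008  0.     0.183  0.     0.     0.   ]
85.0 [-13.8  41. ] [-0.019  0.     0.187  0.     0.     0.   ]
100.0 [-1.2 42.9] [-0.03   0.     0.195  0.     0.     0.   ]
115.0 [11.6 40.9] [-0.037  0.     0.205  0.     0.     0.   ]
130.0 [23.4 35.2] [-0.042  0.     0.218  0.     0.     0.   ]
145.0 [31.3 28.5] [-0.043  0.     0.228  0.     0.     0.   ]
155.0 [35.2 23.9] [-0.042  0.     0.234  0.     0.     0.   ]
165.0 [38.5 18.6] [-0.041  0.     0.24   0.     0.     0.   ]
172.0 [40.4 14.6] [-0.039  0.     0.244  0.     0.     0.   ]
176.0 [41.3 12.2] [-0.038  0.     0.247  0.     0.     0.   ]
179.0 [41.8 10.3] [-0.037  0.     0.248  0.     0.     0.   ]
```

```bash
python3 -m handwheel '[[1,0.01,0,0.05,0,0,0],[1,0.03,0,0.1,0,0,0],[1,0.05,0,0.14,0,0,0],[1,0.06,0,0.17,0,0,0],[1,0.063,0,0.19,0,0,0],[1,0.063,0,0.198,0,0,0],[1,0.063,0,0.198,0,0,0]]'; python3 -c "
from h import *
print(where('c'))
cv2.imwrite('pics/s2.png',cv2.resize(robot.read_camera('side')['frame'][120:320,140:400,::-1],None,fx=3,fy=3))
u=np.array([1,1])/2**.5
for th in np.radians([10,25,40,55,70,85,100,115,130,145,155,165,172,176,179]): print(np.degrees(th).round(),row(tip(th),'c')[:3])"
```

```text
t: 3.72
tool_pos: [0.427, 0.0625, 0.0952]
orientation: [1.669, 1.827, -0.691]
force: [0.5, 0.1, -0.6]
opening: 0.0006
gripper_force: 0.0
{'t': 3.725, 'tip': array([-64.1, -24.7,  -0. ]), 'tilt': np.float64(45.0), 'z_ry': np.float64(-0.001), 'y_ry': np.float64(1.0), 'f': array([ 0.5,  0.1, -0.6]), 'q': array([ 0.57,  0.17,  1.92, -0.68,  1.5 ,  0.69])}
10.0 [-0.02   0.    -0.001]
25.0 [-0.032  0.    -0.009]
40.0 [-0.046  0.    -0.013]
55.0 [-0.058  0.    -0.015]
70.0 [-0.07   0.    -0.014]
85.0 [-0.082  0.    -0.01 ]
100.0 [-0.092  0.    -0.003]
115.0 [-0.1    0.     0.008]
130.0 [-0.104  0.     0.02 ]
145.0 [-0.105  0.     0.03 ]
155.0 [-0.105  0.     0.036]
165.0 [-0.103  0.     0.042]
172.0 [-0.102  0.     0.047]
176.0 [-0.101  0.     0.049]
179.0 [-0.1    0.     0.051]
```

View pics/s2.png

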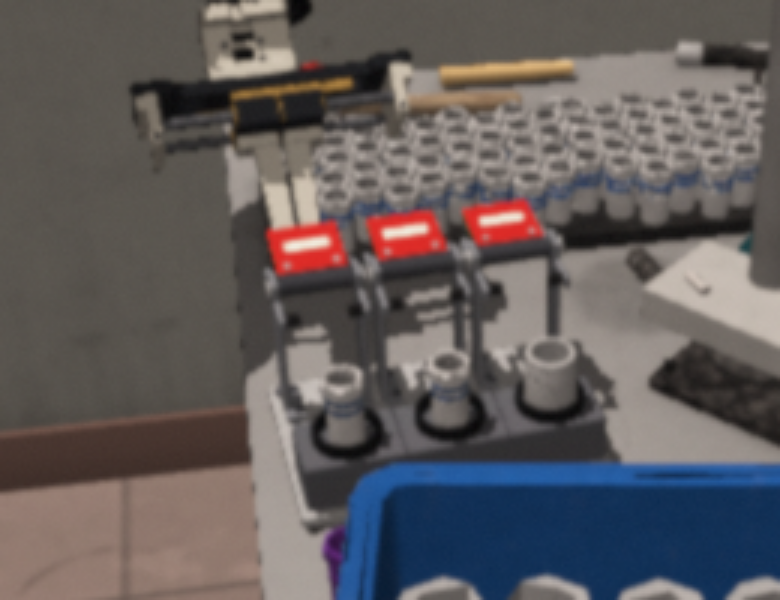

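The side view shows the fingers behind and below the near flag, centred on it, with the tip hidden below its edge at about (295,225). Nothing is touching. Now the first half of the arc for flag c.

```bash
python3 -m handwheel '[[1,-0.01,0,0,0,0,0],[1,-0.016,0,-0.001,0,0,0],[1,-0.02,0,-0.001,0,0,0],[1,-0.026,0,-0.005,0,0,0],[1,-0.032,0,-0.009,0,0,0],[1,-0.039,0,-0.011,0,0,0],[1,-0.046,0,-0.013,0,0,0],[1,-0.052,0,-0.014,0,0,0],[1,-0.058,0,-0.015,0,0,0],[1,-0.064,0,-0.015,0,0,0],[1,-0.07,0,-0.014,0,0,0],[1,-0.076,0,-0.012,0,0,0],[1,-0.082,0,-0.01,0,0,0],[1,-0.082,0,-0.01,0,0,0]]'; python3 -c "
from h import *
print(where('c'))
cv2.imwrite('pics/s3.png',cv2.resize(robot.read_camera('side')['frame'][120:320,140:400,::-1],None,fx=3,fy=3))
for th in np.radians([100,115,130,145,155,165,172,176,179]): print(np.degrees(th).round(),row(tip(th),'c')[:3])"
```

```text
t: 5.52
tool_pos: [0.4317, 0.0114, 0.1604]
orientation: [1.669, 1.827, -0.691]
force: [-0.5, 0.8, -1.0]
opening: 0.0002
gripper_force: 0.0
{'t': 5.525, 'tip': array([-12.8,  40.5,  -0. ]), 'tilt': np.float64(45.0), 'z_ry': np.float64(-0.001), 'y_ry': np.float64(1.0), 'f': array([-0.5,  0.8, -1. ]), 'q': array([ 0.47, -0.  ,  1.97, -0.72,  1.54,  0.54])}
100.0 [-0.01   0.     0.007]
115.0 [-0.018  0.     0.017]
130.0 [-0.022  0.     0.029]
145.0 [-0.023  0.     0.04 ]
155.0 [-0.022  0.     0.046]
165.0 [-0.021  0.     0.052]
172.0 [-0.02   0.     0.056]
176.0 [-0.018  0.     0.058]
179.0 [-0.018  0.     0.06 ]
```

View pics/s3.png

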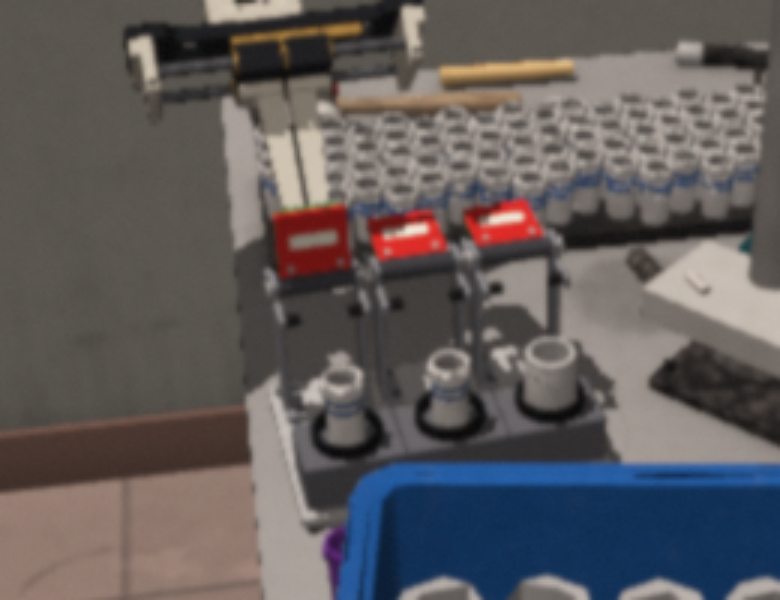

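The near flag is upright with its red face towards the camera at (312,240) and the fingers behind it; contact is only about 1 N. I'll carry on.

```bash
python3 -m handwheel '[[1,-0.005,0,0.003,0,0,0],[1,-0.01,0,0.007,0,0,0],[1,-0.014,0,0.012,0,0,0],[1,-0.018,0,0.017,0,0,0],[1,-0.02,0,0.023,0,0,0],[1,-0.022,0,0.029,0,0,0],[1,-0.023,0,0.034,0,0,0],[1,-0.023,0,0.04,0,0,0],[1,-0.022,0,0.046,0,0,0],[1,-0.021,0,0.052,0,0,0],[1,-0.02,0,0.056,0,0,0],[1,-0.018,0,0.058,0,0,0],[1,-0.018,0,0.06,0,0,0],[1,-0.018,0,0.06,0,0,0]]'; python3 -c "
from h import *
print(where('c'))"
```

```text
t: 7.32
tool_pos: [0.4367, -0.043, 0.1304]
orientation: [1.668, 1.828, -0.691]
force: [-0.1, 0.8, 1.3]
opening: 0.0002
gripper_force: 0.3
{'t': 7.325, 'tip': array([41.8, 10.5, -0. ]), 'tilt': np.float64(45.0), 'z_ry': np.float64(-0.0), 'y_ry': np.float64(1.0), 'f': array([-0.1,  0.8,  1.3]), 'q': array([ 0.36, -0.02,  2.05, -0.76,  1.43,  0.51])}
```

```bash
python3 -m handwheel '[[1,0.001,0,0.001,0,0,0],[1,0.002,0,0.002,0,0,0],[1,0.002,0,0.002,0,0,0]]'; python3 -c "
from h import *
print(where('c'))
cv2.imwrite('pics/s4.png',cv2.resize(robot.read_camera('side')['frame'][120:320,140:400,::-1],None,fx=3,fy=3))"
```

```text
t: 7.7
tool_pos: [0.437, -0.0431, 0.1292]
orientation: [1.668, 1.825, -0.691]
force: [-5.6, 3.5, 13.9]
opening: 0.0003
gripper_force: 6.9
{'t': 7.7, 'tip': array([42. ,  9.3,  0.2]), 'tilt': np.float64(45.1), 'z_ry': np.float64(-0.0), 'y_ry': np.float64(1.0), 'f': array([-5.6,  3.5, 13.9]), 'q': array([ 0.37, -0.02,  2.05, -0.76,  1.43,  0.51])}
```

View pics/s4.png

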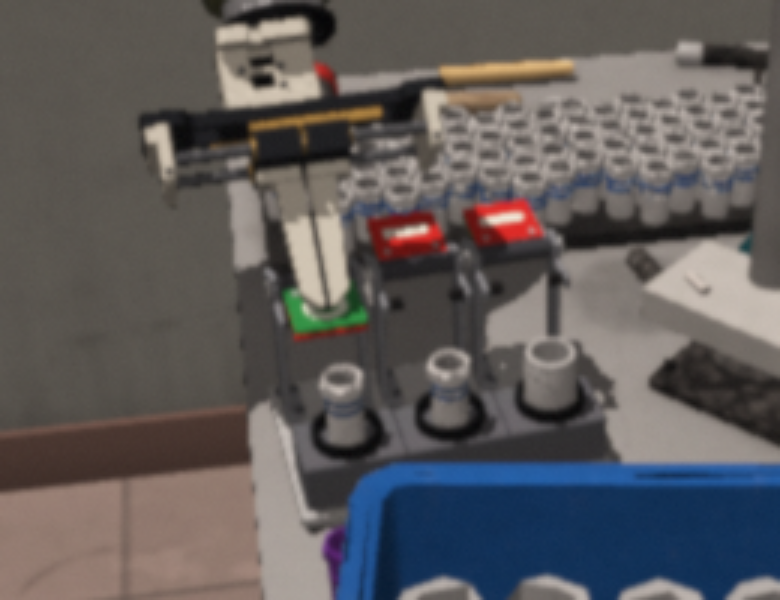

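Flag c is green up at (325,310) and pressed against its stop (14 N). Next I'll retreat and go to the pre-position for flag b.

```bash
python3 - <<'E'
from h import *
u=np.array([1,1])/2**.5
for T in((.042,.10),(-.08,.12)):print(row(T,'c')[:3])
for T in((-.13,.10),):print('b',row(T,'b')[:3])
print('pre b',row(tip(.075)-.02*u,'b'))
E
```

```text
[-0.064  0.    -0.064]
[ 0.008  0.    -0.165]
b [ 0.057  0.066 -0.186]
pre b [ 0.103  0.066 -0.049  0.     0.     0.   ]
```

```bash
python3 -m handwheel '[[1,-0.01,0,-0.01,0,0,0],[1,-0.03,0,-0.03,0,0,0],[1,-0.064,0,-0.064,0,0,0],[1,-0.03,0.01,-0.11,0,0,0],[1,0.008,0.03,-0.165,0,0,0],[1,0.057,0.066,-0.186,0,0,0],[1,0.057,0.066,-0.186,0,0,0],[1,0.08,0.066,-0.14,0,0,0],[1,0.1,0.066,-0.1,0,0,0],[1,0.105,0.066,-0.07,0,0,0],[1,0.103,0.066,-0.049,0,0,0],[1,0.103,0.066,-0.049,0,0,0],[1,0.103,0.066,-0.049,0,0,0]]'; python3 -c "
from h import *
print(where('b'))
cv2.imwrite('pics/s5.png',cv2.resize(robot.read_camera('side')['frame'][120:320,140:400,::-1],None,fx=3,fy=3))
for th in np.radians([10,25,40,55,70,85,100,115,130,145,155,165,172,176,179]): print(np.degrees(th).round(),row(tip(th),'b')[:3])"
```

```text
t: 9.38
tool_pos: [0.4935, 0.0704, 0.0909]
orientation: [1.669, 1.827, -0.688]
force: [0.5, 1.1, 0.1]
opening: 0.0007
gripper_force: 0.0
{'t': 9.375, 'tip': array([-66. , -29. ,   0.8]), 'tilt': np.float64(44.9), 'z_ry': np.float64(0.001), 'y_ry': np.float64(1.0), 'f': array([0.5, 1.1, 0.1]), 'q': array([ 0.52,  0.31,  1.76, -0.7 ,  1.48,  0.64])}
10.0 [-0.025 -0.001 -0.003]
25.0 [-0.037 -0.001 -0.011]
40.0 [-0.051 -0.001 -0.015]
55.0 [-0.063 -0.001 -0.017]
70.0 [-0.075 -0.001 -0.017]
85.0 [-0.087 -0.001 -0.012]
100.0 [-0.097 -0.001 -0.005]
115.0 [-0.105 -0.001  0.005]
130.0 [-0.109 -0.001  0.018]
145.0 [-0.11  -0.001  0.028]
155.0 [-0.109 -0.001  0.034]
165.0 [-0.108 -0.001  0.04 ]
172.0 [-0.106 -0.001  0.044]
176.0 [-0.105 -0.001  0.047]
179.0 [-0.104 -0.001  0.048]
```

View pics/s5.png

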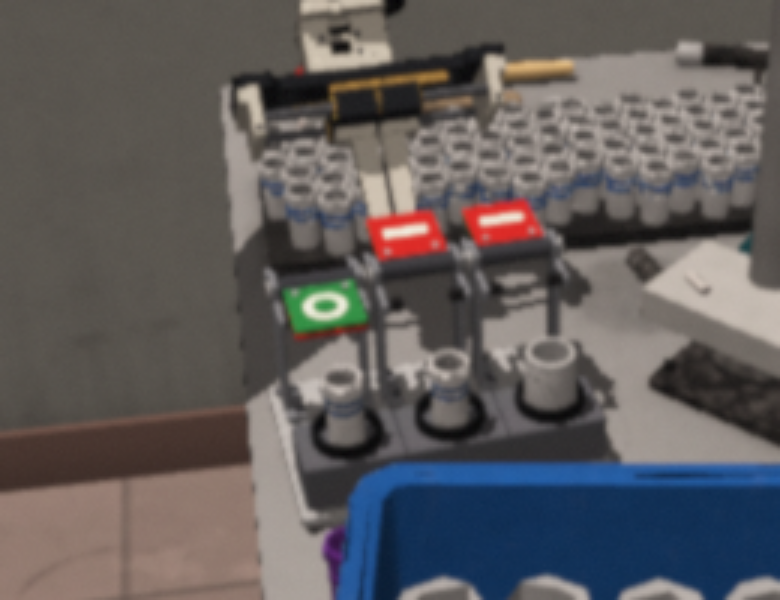

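Flag c lies green with its ring at (325,305). The fingers are behind and below the middle flag at (395,210), with no contact. Now the full arc for flag b, in two calls.

```bash
python3 -m handwheel '[[1,-0.01,-0.001,-0.001,0,0,0],[1,-0.018,-0.001,-0.002,0,0,0],[1,-0.025,-0.001,-0.003,0,0,0],[1,-0.031,-0.001,-0.007,0,0,0],[1,-0.037,-0.001,-0.011,0,0,0],[1,-0.044,-0.001,-0.013,0,0,0],[1,-0.051,-0.001,-0.015,0,0,0],[1,-0.057,-0.001,-0.016,0,0,0],[1,-0.063,-0.001,-0.017,0,0,0],[1,-0.069,-0.001,-0.017,0,0,0],[1,-0.075,-0.001,-0.017,0,0,0],[1,-0.081,-0.001,-0.015,0,0,0],[1,-0.087,-0.001,-0.012,0,0,0],[1,-0.087,-0.001,-0.012,0,0,0]]'; python3 -c "
from h import *
print(where('b'))
for th in np.radians([100,115,130,145,155,165,172,176,179]): print(np.degrees(th).round(),row(tip(th),'b')[:3])"
```

```text
t: 11.18
tool_pos: [0.4965, 0.0165, 0.1596]
orientation: [1.669, 1.827, -0.691]
force: [-0.5, -0.3, 0.5]
opening: 0.0002
gripper_force: 0.0
{'t': 11.175, 'tip': array([-12. ,  39.7,  -1.1]), 'tilt': np.float64(45.0), 'z_ry': np.float64(-0.001), 'y_ry': np.float64(1.0), 'f': array([-0.5, -0.3,  0.5]), 'q': array([ 0.43,  0.15,  1.81, -0.73,  1.52,  0.51])}
100.0 [-0.01   0.001  0.005]
115.0 [-0.018  0.001  0.016]
130.0 [-0.022  0.001  0.028]
145.0 [-0.023  0.001  0.039]
155.0 [-0.022  0.001  0.045]
165.0 [-0.021  0.001  0.051]
172.0 [-0.019  0.001  0.055]
176.0 [-0.018  0.001  0.057]
179.0 [-0.017  0.001  0.059]
```

```bash
python3 -m handwheel '[[1,-0.005,0.001,0.002,0,0,0],[1,-0.01,0.001,0.005,0,0,0],[1,-0.014,0.001,0.01,0,0,0],[1,-0.018,0.001,0.016,0,0,0],[1,-0.02,0.001,0.022,0,0,0],[1,-0.022,0.001,0.028,0,0,0],[1,-0.023,0.001,0.033,0,0,0],[1,-0.023,0.001,0.039,0,0,0],[1,-0.022,0.001,0.045,0,0,0],[1,-0.021,0.001,0.051,0,0,0],[1,-0.019,0.001,0.055,0,0,0],[1,-0.018,0.001,0.057,0,0,0],[1,-0.017,0.001,0.059,0,0,0],[1,-0.017,0.001,0.059,0,0,0]]'; python3 -c "
from h import *
print(where('b'))"
```

```text
t: 12.92
tool_pos: [0.5024, -0.0362, 0.1299]
orientation: [1.668, 1.827, -0.691]
force: [-1.6, 1.8, 3.5]
opening: 0.0005
gripper_force: 1.8
{'t': 12.925, 'tip': array([41.1, 10. , -0. ]), 'tilt': np.float64(45.0), 'z_ry': np.float64(-0.0), 'y_ry': np.float64(1.0), 'f': array([-1.6,  1.8,  3.5]), 'q': array([ 0.33,  0.14,  1.88, -0.77,  1.41,  0.48])}
```

Press 1.4 mm further, then retreat up and left in separate calls.

```bash
python3 -m handwheel '[[1,0.001,0,0.001,0,0,0],[1,0.001,0,0.001,0,0,0]]'; python3 -m handwheel '[[1,-0.01,0,-0.01,0,0,0],[1,-0.03,0,-0.03,0,0,0],[1,-0.064,0,-0.064,0,0,0],[1,-0.03,0,-0.11,0,0,0],[1,0.008,0,-0.165,0,0,0],[1,0.03,0,-0.2,0,0,0],[1,0.03,0,-0.2,0,0,0],[1,0.03,0,-0.2,0,0,0]]'; python3 -c "
from h import *
print(where('b'))
a=robot.read_camera('side')['frame'][140:300,200:360,::-1];b=robot.read_camera('top')['frame'][200:360,190:350,::-1]
cv2.imwrite('pics/s6.png',cv2.resize(cv2.hconcat([a,b]),None,fx=2.5,fy=2.5))"
```

```text
t: 13.18
tool_pos: [0.5025, -0.0363, 0.1294]
orientation: [1.668, 1.826, -0.691]
force: [-4.8, 4.5, 9.8]
opening: 0.0007
gripper_force: 5.1
t: 14.18
tool_pos: [0.4876, 0.1253, 0.2485]
orientation: [1.668, 1.828, -0.691]
force: [1.0, -0.2, -1.2]
opening: 0.0005
gripper_force: 0.0
{'t': 14.175, 'tip': array([-121.1,  128.6,   -0. ]), 'tilt': np.float64(45.0), 'z_ry': np.float64(-0.0), 'y_ry': np.float64(1.0), 'f': array([ 1. , -0.2, -1.2]), 'q': array([ 0.6 ,  0.19,  1.59, -0.68,  1.76,  0.52])}
```

View pics/s6.png

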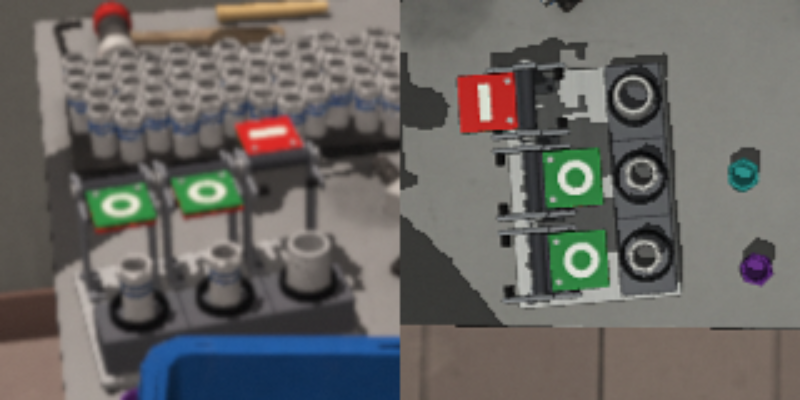

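The middle and near flags lie green (rings at (207,190) and (122,205) in the side view), the far flag is still red, and the parts are undisturbed. Both flags met their stops, and the arm is clear.

```bash
python3 -c "
from plant import robot
print(robot.close_job())"
```

```text
the job is handed in; nothing more can be done
None
```

I turned the middle and near flags (the two nests with couplings) fully down to green, left the far flag (bare sleeve) red, saw no part moved in the last pictures, and handed the job in with the arm clear; the call returned no verdict.

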